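# Slide the flanged arbor into its retaining rack

## Robot

A 7-joint arm with a two-finger parallel gripper is mounted at the origin on a cart in front of the work surface, level with it; the furniture and walls round the work are solid. World frame = base frame: x ahead of the robot, y to its left, z up, the work surface at z = 0. Lengths are in m, angles in rad, forces in N, time in s.
With the tool pointing down it reaches from about 0.425 to 1.025 m from the base axis. Payload 9.4 kg.
Tool frame: the origin (TCP) lies at the very end of the fingers, on their centre line; the grasp point (between the pads) lies 19 mm behind it; z points along the fingers, y is the line along which they close (so a half turn about z gives the same grasp; the last joint's range is limited). The gripper opens to 93 mm and grips with 3 to 60 N. Pads are 15 mm wide; open, the fingers measure 128 mm over their backs; the gripper's body (75 mm by 188 mm) begins 65 mm behind the grasp point.
Start: joints at [1.144, 0.599, -0.003, 1.599, 0.002, 0.943, -0.08], TCP at [0.248, -0.681, 0.219] pointing down, gripper open.
Joint ranges: [-2.57, 2.57], [-0.35, 1.97], [-1.29, 1.29], [0.11, 2.56], [-1.05, 4.19], [0.11, 1.86], [-2.63, 2.63]. Speed limits (rad/s): [2.22, 2.22, 3.01, 3.01, 3.14, 3.14, 3.14].

## Interface

Orientations are given as a unit quaternion [x, y, z, w].
In Python, from workcell import status, vision, robot gives the robot as it stands. The module is installed in compiled form; this text tells all that it offers.
- The arm moves only by the tool move_arm, never from a script. Its argument "rows" is a list of rows, each a list of 5 numbers: the shift along the tool's x, y, z in m, then the turn about the tool's z in rad, then the finger opening in m, from 0 to 0.093. In form: [[tx, ty, tz, twist, grip], ...]. A call has 1 to 10 rows; each row shifts and turns the commanded pose from where the row before left it, along the tool's axes as they then stand; what a row does not reach is not made up. A row lasts 1/12 s, in which the tool goes at most 41.7 mm and 7.16 degrees, less where a joint would pass 70% of its speed; a pose out of reach is approached as far as the arm can. A call with a gripper value outside its range is refused whole. The fingers move at their own pace and stop on an object; the grip force is fixed at half the most. Time passes only in rows, so rows that do not move let the fingers close. It gives the time, the measured TCP pose, the force, the opening and the grip force at its end, in the units of the state.
- status.get_obs(): the state, without advancing time (a new reading comes with each control period).
- vision.get_image(name): name is "scene" or "top"; returns the picture (384x512x3 uint8, blue, green, red); there is no depth.
- vision.camera_params(name): a dict with "vfov" (degrees; the focal length in pixels is half the picture's height over the tangent of half this angle, whatever the lens; pixels are square), "cx", "cy" (the principal point, pixels), "extrinsics" (4x4, takes a point from world to camera coordinates). Camera axes: x right, y down, z forward; pixel columns grow to the right and rows downward; lengths in m; the calibration is good to about 2 mm. A picture is of the moment at which its call begins. camera_params takes no time and is no camera call.
- robot.hand_in(): hands the job in; it is judged then, once.
The state is a dict: "time": time; "q": joint angles; "dq": joint speeds; "tau": joint torques, N m; "eef_pos": TCP position; "ee_rot": TCP orientation; "contact_force": force on the tool from outside, world axes, zero at the start; "torque": the same for the moment, N m; "finger_gap": finger opening in m; "grip_force": force on a finger pad.
Only numpy, scipy, OpenCV 4.12 (cv2) and the standard library are available. Lean on these libraries where they do the work, as an engineer would, in place of code of your own. Each camera call takes 0.05 s, during which the arm holds its last target. There are 200 camera calls.

## Task

On the cabinet top in front of you stands a darker grey arbor with a thin stem on a broad flat foot: put it away in the blue retaining rack: keep it upright, bring it to the rack's open mouth and slide it in along the surface, its foot under the overhanging lips and its stem in the slot, until it is up to the stop at the back. Let go of it there and leave the light grey arbor and the stepped punch standing where they are.

Things in the scene. Friction and masses are not known exactly. Their poses are not given: they have to be found in the camera images.
- dark_arbor: The arbor to put away: darker grey steel, upright, about 0.7 kg. Flat round foot 68 mm across, 14 thick; round stem 24 across (26 in its lowest 6 mm) rising to 88. Origin: centre of the foot's underside; z up along the stem. Grasp the upper stem from above, fingertips at least 40 mm over the underside, so that they pass over the rack's top.
- arbor_rack: Blue rack fixed to the surface, 120 mm long (x), 104 wide (y; 144 with ears 4 high), 31 high. Origin: centre of underside; mouth at its -x end (x = -60), +x leads in. No floor. Channel 92 wide; lips 5 thick overhang it, underside 26 above the surface, leaving a slot 44 wide at y = 0, from the mouth to x = +42. Stop: back wall, inner face x = +54, so the arbor's centre stops at x = +20, y = 0.
- light_arbor: Bystander: light grey arbor, foot 50 mm across and 29 mm high, stem 26 mm across, 108 mm high in all. Stands upright; leave it. Origin: centre of its underside.
- punch: Bystander: light grey stepped punch, 34 mm across, 75 mm high, narrowing towards the top. Stands upright; leave it. Origin: centre of its underside.
Not all that is in view belongs to the job. Leave any pink look-alike of the dark_arbor alone.

How it is judged:
At the end, for the whole second after the job is handed in: The dark arbor stands upright (within 0.1 rad) and at rest on the work surface inside the rack, its foot under the lips (centre within 18 mm of the slot's middle line) and within 20 mm of touching the stop; the light arbor and the punch stand upright within 30 mm of where they were (x of dark_arbor in the frame of arbor_rack between 0 and 0.03 m and y of dark_arbor in the frame of arbor_rack between -0.018 and 0.018 m and height (world z) of dark_arbor below 0.004 m and angle between dark_arbor's own z axis and vertical below 0.1 rad and linear speed of dark_arbor below 0.02 m/s and distance of each of light_arbor, punch from where it was at the start of the episode below 0.03 m and angle between each of light_arbor, punch's own z axis and vertical below 0.15 rad).
It fails at once if the dark arbor is tipped by more than about 30 degrees (angle between dark_arbor's own z axis and vertical above 0.5 rad).
It fails at once if the light arbor or the punch is shifted by more than 30 mm or tipped over (distance of any of light_arbor, punch from where it was at the start of the episode above 0.03 m or angle between any of light_arbor, punch's own z axis and vertical above 0.35 rad).
It also fails if it takes over 43 s, if anything falls off the work surface, if the arm or the gripper's body presses on something with over 40 N, if the wrist force passes 120 N, or if a joint passes its speed limit or range.

## Working session

There is one attempt and no reset: what is moved stays moved. The work goes in short steps, Python scripts to look and compute and a tool call to move; the robot and the scene stay as the last step left them, time stands still between calls to the robot, and variables do not carry over. Pictures are saved under pics/ and viewed, at most 10 in all, crops included, and the job is handed in when it is done.

Besides the shell and the picture viewer there is one more tool, called after "Call:" in YAML: its name, and indented under it one key for each argument. move_arm: Moves the arm, as the interface text tells. Its arguments: {"type":"object","properties":{"rows":{"type":"array","items":{"type":"array","items":{"type":"number"}}}},"required":["rows"]}

```bash
mkdir -p pics; python3 - <<'E'
from workcell import status, vision
import cv2
for n in("scene","top"):
    cv2.imwrite(f"pics/{n}0.png",vision.get_image(n)); p=vision.camera_params(n); print(n,p)
o=status.get_obs(); print(o["time"],o["eef_pos"],o["ee_rot"],o["finger_gap"])
E
```

```text
scene {'vfov': 46.79025122458228, 'cx': 255.12879913283297, 'cy': 190.74193180925053, 'extrinsics': array([[-0.81600814, -0.57786065, -0.01441453,  0.35071383],
       [-0.41554754,  0.603772  , -0.68027907,  0.31708426],
       [ 0.4018096 , -0.54912334, -0.73281144,  0.81816905],
       [ 0.        ,  0.        ,  0.        ,  1.        ]])}
top {'vfov': 56.417296707617446, 'cx': 261.9260574359546, 'cy': 189.160474073066, 'extrinsics': array([[ 0.02600256, -0.99954966,  0.01497837, -0.15425836],
       [-0.99243403, -0.02761018, -0.11963432,  0.49877863],
       [ 0.11999399, -0.01175424, -0.99270503,  0.92441374],
       [ 0.        ,  0.        ,  0.        ,  1.        ]])}
0.1 [ 0.24826847 -0.68070554  0.21782932] [ 9.84740551e-01  1.74027412e-01 -2.00713870e-04 -6.83843897e-04] 0.09271694300563467
```

View pics/scene0.png

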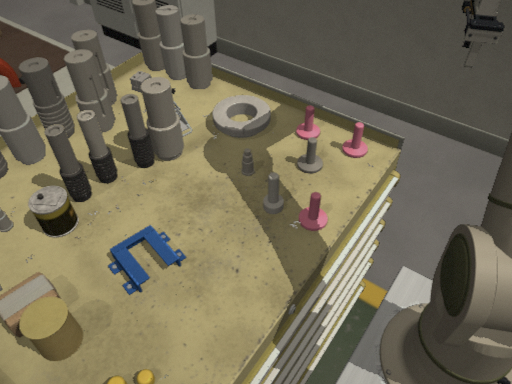

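View pics/top0.png

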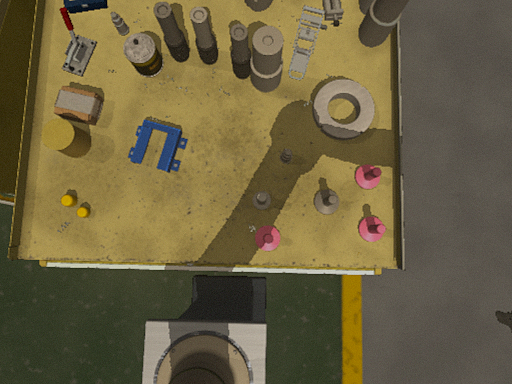

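The scene shows the dark arbor, with its broad foot among the pinks, at scene (310,160) / top (326,202). The light arbor is at (273,195) / (262,200), the punch at (248,163) / (286,156). The rack is at (147,258) / (158,145) with its mouth toward the robot. I'll zoom in on the top view.

```bash
cat > h.py <<'E'
import numpy as np, cv2
from workcell import status, vision
def ray(n,u,v):
    p=vision.camera_params(n); E=p["extrinsics"]; f=192/np.tan(np.radians(p["vfov"])/2)
    R=E[:3,:3]; c=-R.T@E[:3,3]; d=R.T@np.array([(u-p["cx"])/f,(v-p["cy"])/f,1]); return c,d
def onz(n,u,v,z):
    c,d=ray(n,u,v); return (c+d*(z-c[2])/d[2])[:3]
def proj(n,P):
    p=vision.camera_params(n); E=p["extrinsics"]; f=192/np.tan(np.radians(p["vfov"])/2)
    q=E[:3,:3]@np.array(P)+E[:3,3]; return f*q[0]/q[2]+p["cx"],f*q[1]/q[2]+p["cy"]
E
python3 - <<'E'
from h import *
t=cv2.imread("pics/top0.png"); s=cv2.imread("pics/scene0.png")
a=cv2.resize(t[110:190,110:210],None,fx=4,fy=4,interpolation=2)
b=cv2.resize(t[170:250,290:390],None,fx=4,fy=4,interpolation=2)
c=cv2.resize(s[215:295,100:200],None,fx=4,fy=4,interpolation=2)
d=cv2.resize(s[120:200,260:360],None,fx=4,fy=4,interpolation=2)
cv2.imwrite("pics/z.png",cv2.resize(np.vstack([np.hstack([a,b]),np.hstack([c,d])]),(750,600)) if 0 else cv2.resize(np.vstack([np.hstack([a,b]),np.hstack([c,d])]),None,fx=.9,fy=.9))
for n,im in(("top",t),("scene",s)):
    h=cv2.cvtColor(im,cv2.COLOR_BGR2HSV); m=cv2.inRange(h,(100,120,40),(125,255,255))
    for k in cv2.findContours(m,0,2)[0]:
        if cv2.contourArea(k)>300:
            print(n,cv2.boundingRect(k),[tuple(np.round(onz(n,*x[0],.031)[:2],3)) for x in cv2.approxPolyDP(k,2.5,True)],[tuple(x[0]) for x in cv2.approxPolyDP(k,2.5,True)])
for n,u,v in(("top",326,202),("scene",311,164)): print(n,onz(n,u,v,.014))
for n,u,v in(("top",262,200),("scene",273,205),("top",286,156),("scene",248,170)): print(n,onz(n,u,v,.03))
E
```

```text
top (129, 120, 52, 51) [(np.float64(0.683), np.float64(0.185)), (np.float64(0.644), np.float64(0.204)), (np.float64(0.635), np.float64(0.195)), (np.float64(0.61), np.float64(0.201)), (np.float64(0.596), np.float64(0.217)), (np.float64(0.594), np.float64(0.206)), (np.float64(0.582), np.float64(0.218)), (np.float64(0.569), np.float64(0.209)), (np.float64(0.567), np.float64(0.188)), (np.float64(0.659), np.float64(0.164)), (np.float64(0.654), np.float64(0.121)), (np.float64(0.555), np.float64(0.142)), (np.float64(0.547), np.float64(0.115)), (np.float64(0.658), np.float64(0.086))] [(np.int32(144), np.int32(120)), (np.int32(136), np.int32(134)), (np.int32(139), np.int32(137)), (np.int32(136), np.int32(146)), (np.int32(130), np.int32(151)), (np.int32(134), np.int32(152)), (np.int32(129), np.int32(156)), (np.int32(132), np.int32(161)), (np.int32(140), np.int32(162)), (np.int32(151), np.int32(129)), (np.int32(167), np.int32(131)), (np.int32(157), np.int32(167)), (np.int32(167), np.int32(170)), (np.int32(180), np.int32(130))]
scene (109, 226, 76, 68) [(np.float64(0.656), np.float64(0.093)), (n
[... 1664 characters left out ...]
nt32(167), np.int32(264)), (np.int32(176), np.int32(261)), (np.int32(179), np.int32(265)), (np.int32(184), np.int32(257)), (np.int32(182), np.int32(254)), (np.int32(177), np.int32(256)), (np.int32(175), np.int32(253)), (np.int32(181), np.int32(252)), (np.int32(173), np.int32(252)), (np.int32(165), np.int32(243)), (np.int32(169), np.int32(239)), (np.int32(160), np.int32(237)), (np.int32(164), np.int32(233)), (np.int32(159), np.int32(235))]
top [ 0.47457502 -0.31569363  0.014     ]
scene [ 0.46597621 -0.30470619  0.014     ]
top [ 0.4738245  -0.14174909  0.03      ]
scene [ 0.46131484 -0.11818613  0.03      ]
top [ 0.59502705 -0.20356015  0.03      ]
scene [ 0.5790362  -0.18014886  0.03      ]
```

View pics/z.png

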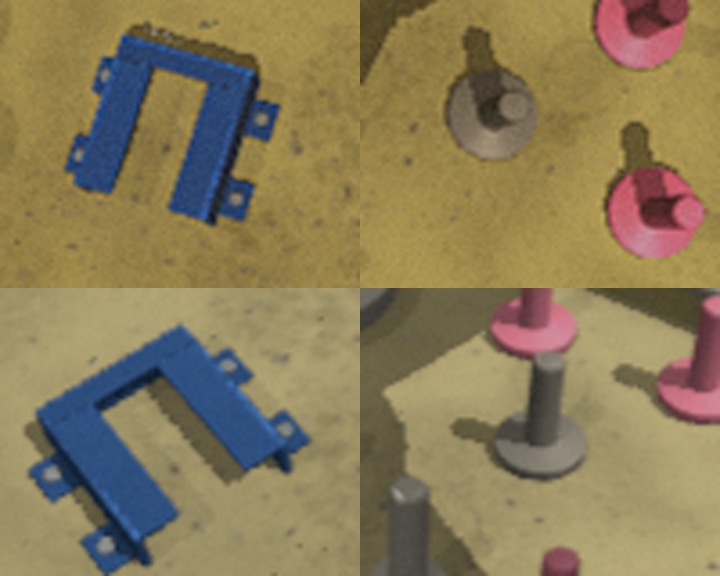

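```bash
python3 - <<'E'
from h import *
T=lambda x,y:onz("top",x/3.6+110,y/3.6+110,.031)[:2]
S=lambda x,y:onz("scene",x/3.6+100,(y-288)/3.6+215,.031)[:2]
for nm,F,pts in(("top",T,dict(bl=(123,37),br=(257,72),sl=(152,67),sr=(207,80),fl=(110,191),fr=(170,208))),("scene",S,dict(bl=(40,410),br=(182,327),sl=(95,406),sr=(159,369),fl=(178,515),fr=(243,468)))):
    P={k:F(*v) for k,v in pts.items()}; print(nm,{k:v.round(4) for k,v in P.items()})
    for a,b in(("sl","fl"),("sr","fr")):
        d=P[a]-P[b]; print(a,np.hypot(*d),np.degrees(np.arctan2(d[1],d[0])))
    d=P["bl"]-P["br"]; print("back",np.hypot(*d),np.degrees(np.arctan2(-d[0],d[1])))
    print("back mid",(P["bl"]+P["br"])/2,"slotback mid",(P["sl"]+P["sr"])/2,"mouth mid",(P["fl"]+P["fr"])/2)
print(onz("top",326.7,201.4,.014),onz("top",332.8,199.4,.088),onz("scene",310.3,163,.014),onz("scene",312.5,140,.088))
from scipy.spatial.transform import Rotation as R
o=status.get_obs(); print(R.from_quat(o["ee_rot"]).as_matrix().round(3))
E
```

```text
top {'bl': array([0.6825, 0.1843]), 'br': array([0.6584, 0.082 ]), 'sl': array([0.6599, 0.161 ]), 'sr': array([0.6511, 0.1192]), 'fl': array([0.5641, 0.1862]), 'fr': array([0.5526, 0.1409])}
sl 0.09896325411592989 -14.736587496850852
sr 0.10083531575931245 -12.474610434145964
back 0.10506488266809388 -13.246546368698768
back mid [0.67042044 0.13312132] slotback mid [0.65545744 0.14008662] mouth mid [0.55837609 0.1635641 ]
scene {'bl': array([0.6804, 0.1877]), 'br': array([0.6548, 0.0924]), 'sl': array([0.6552, 0.1666]), 'sr': array([0.6431, 0.1244]), 'fl': array([0.5595, 0.1928]), 'fr': array([0.5508, 0.1481])}
sl 0.0991527441480907 -15.366407074648514
sr 0.09537726726801786 -14.369503594786444
back 0.09862611973827022 -15.059372481665674
back mid [0.66763103 0.14004274] slotback mid [0.64914955 0.14547209] mouth mid [0.55514878 0.17044447]
[ 0.47626036 -0.3175905   0.014     ] [ 0.47495573 -0.31849652  0.088     ] [ 0.46941363 -0.30694931  0.014     ] [ 0.47251565 -0.31192959  0.088     ]
[[ 0.939  0.343 -0.001]
 [ 0.343 -0.939  0.001]
 [-0.    -0.001 -1.   ]]
```

Call:
move_arm:
  rows:
    - [0,0,0,0.1,0.093]
    - [0,0,0,0.1,0.093]
    - [0,0,0,0.1,0.093]
    - [0,0,0,0.1,0.093]
    - [0,0,0,0.1,0.093]
    - [0,0,0,0.097,0.093]

```text
time: 0.6
eef_pos: [0.2484, -0.6808, 0.2181]
ee_rot: [0.992, -0.126, -0.0, -0.0]
contact_force: [-0.5, -0.1, 0.1]
finger_gap: 0.0931
grip_force: 0.0
```

Call:
move_arm:
  rows:
    - [0.0085,-0.0274,0,0,0.093]
    - [0.0085,-0.0274,0,0,0.093]
    - [0.0085,-0.0274,0,0,0.093]
    - [0.0085,-0.0274,0,0,0.093]
    - [0.0085,-0.0274,0,0,0.093]
    - [0.0085,-0.0274,0,0,0.093]
    - [0.0085,-0.0274,0,0,0.093]
    - [0.0085,-0.0274,0,0,0.093]
    - [0.0085,-0.0274,0,0,0.093]
    - [0.0085,-0.0274,0,0,0.093]

```text
time: 1.43
eef_pos: [0.3983, -0.4348, 0.2184]
ee_rot: [0.992, -0.123, -0.0, -0.0]
contact_force: [0.9, 0.7, 0.4]
finger_gap: 0.0929
grip_force: 0.0
```

Call:
move_arm:
  rows:
    - [0.0085,-0.0274,0,0,0.093]
    - [0.0085,-0.0274,0,0,0.093]
    - [0.0085,-0.0274,0,0,0.093]
    - [0.0085,-0.0274,0,0,0.093]
    - [0.0085,-0.0274,0,0,0.093]
    - [0,0,0.02,0,0.093]
    - [0,0,0.02,0,0.093]
    - [0,0,0.02,0,0.093]
    - [0,0,0.02,0,0.093]
    - [0,0,0,0,0.093]

```text
time: 2.27
eef_pos: [0.471, -0.3125, 0.1354]
ee_rot: [0.992, -0.123, -0.003, -0.001]
contact_force: [-0.7, -0.8, -0.2]
finger_gap: 0.0929
grip_force: 0.0
```

```bash
python3 - <<'E'
from h import *
t=vision.get_image("top"); s=vision.get_image("scene"); o=status.get_obs(); print(o["eef_pos"])
print([np.round(proj(n,o["eef_pos"]),1) for n in("top","scene")])
b=cv2.resize(t[150:250,270:390],None,fx=3.3,fy=3.3,interpolation=2)
d=cv2.resize(s[80:180,250:370],None,fx=3.3,fy=3.3,interpolation=2)
cv2.imwrite("pics/z1.png",np.hstack([b,d]))
E
```

```text
[ 0.47223579 -0.31364818  0.13829854]
[array([335.2, 198.5]), array([314.6, 123.9])]
```

View pics/z1.png

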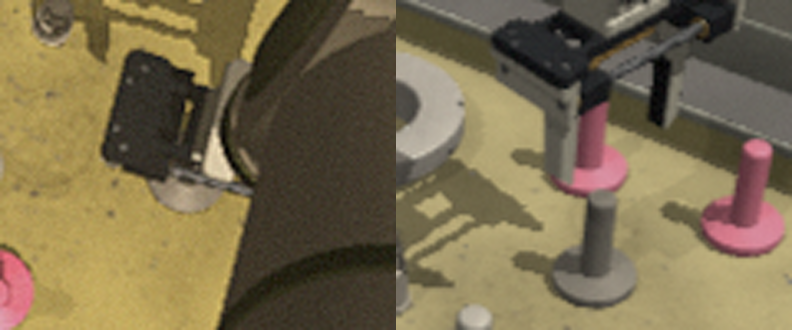

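The fingers straddle the stem: their tips' midpoint is at scene ≈(314,126), and the stem top is at (312,140). Descend, grip, lift.

Call:
move_arm:
  rows:
    - [0,0,0.018,0,0.093]
    - [0,0,0.018,0,0.093]
    - [0,0,0.018,0,0.093]
    - [0,0,0.018,0,0.093]
    - [0,0,0.018,0,0.093]
    - [0,0,0,0,0.093]
    - [0,0,0,0,0.05]
    - [0,0,0,0,0.01]
    - [0,0,0,0,0.01]
    - [0,0,0,0,0.01]

```text
time: 3.2
eef_pos: [0.4733, -0.3142, 0.0499]
ee_rot: [0.992, -0.123, 0.001, 0.0]
contact_force: [0.0, -0.1, -0.5]
finger_gap: 0.071
grip_force: 0.0
```

Call:
move_arm:
  rows:
    - [0,0,0,0,0.01]
    - [0,0,0,0,0.01]
    - [0,0,0,0,0.01]
    - [0,0,0,0,0.01]
    - [0,0,0,0,0.01]
    - [0,0,0,0,0.01]

```text
time: 3.7
eef_pos: [0.4726, -0.3138, 0.0486]
ee_rot: [0.992, -0.123, -0.0, 0.0]
contact_force: [-0.1, -0.5, 0.1]
finger_gap: 0.0311
grip_force: 0.0
```

Call:
move_arm:
  rows:
    - [0,0,0,0,0.01]
    - [0,0,0,0,0.01]
    - [0,0,0,0,0.01]
    - [0,0,0,0,0.01]
    - [0,0,0,0,0.01]
    - [0,0,0,0,0.01]

```text
time: 4.2
eef_pos: [0.4726, -0.314, 0.0485]
ee_rot: [0.992, -0.123, -0.0, 0.0]
contact_force: [-0.1, -1.5, -1.5]
finger_gap: 0.0225
grip_force: 30.0
```

Call:
move_arm:
  rows:
    - [0,0,-0.005,0,0.01]
    - [0,0,-0.01,0,0.01]
    - [0,0,-0.02,0,0.01]
    - [0,0,-0.02,0,0.01]
    - [0,0,-0.02,0,0.01]
    - [0,0,-0.02,0,0.01]
    - [0,0,-0.02,0,0.01]
    - [0,0,-0.02,0,0.01]
    - [0,0,-0.01,0,0.01]
    - [0,0,0,0,0.01]

```text
time: 5.03
eef_pos: [0.4734, -0.314, 0.196]
ee_rot: [0.992, -0.123, 0.002, 0.001]
contact_force: [0.1, -0.6, -6.9]
finger_gap: 0.0227
grip_force: 30.0
```

Call:
move_arm:
  rows:
    - [-0.0025,-0.0135,0,0,0.01]
    - [-0.005,-0.027,0,0,0.01]
    - [-0.005,-0.027,0,0,0.01]
    - [-0.005,-0.027,0,0,0.01]
    - [-0.005,-0.027,0,0,0.01]
    - [-0.005,-0.027,0,0,0.01]
    - [-0.005,-0.027,0,0,0.01]
    - [-0.005,-0.027,0,0,0.01]
    - [-0.005,-0.027,0,0,0.01]
    - [-0.005,-0.027,0,0,0.01]

```text
time: 5.87
eef_pos: [0.4881, -0.0514, 0.1924]
ee_rot: [0.992, -0.123, -0.001, 0.0]
contact_force: [0.3, 0.6, -6.5]
finger_gap: 0.0227
grip_force: 30.0
```

Call:
move_arm:
  rows:
    - [-0.005,-0.027,0,0,0.01]
    - [-0.005,-0.027,0,0,0.01]
    - [-0.005,-0.027,0,0,0.01]
    - [-0.005,-0.027,0,0,0.01]
    - [-0.005,-0.027,0,0,0.01]
    - [-0.005,-0.027,0,0,0.01]
    - [-0.005,-0.027,0,0,0.01]
    - [-0.005,-0.027,0,0,0.01]
    - [-0.0025,-0.0135,0,0,0.01]
    - [0,0,0,0,0.01]

```text
time: 6.7
eef_pos: [0.5032, 0.1838, 0.1923]
ee_rot: [0.993, -0.12, -0.001, -0.0]
contact_force: [0.7, 1.0, -7.1]
finger_gap: 0.0225
grip_force: 30.0
```

Call:
move_arm:
  rows:
    - [0,0,0.02,0,0.01]
    - [0,0,0.02,0,0.01]
    - [0,0,0.02,0,0.01]
    - [0,0,0.02,0,0.01]
    - [0,0,0.02,0,0.01]
    - [0,0,0.02,0,0.01]
    - [0,0,0.015,0,0.01]
    - [0,0,0,0,0.01]
    - [0,0,0,0,0.01]

```text
time: 7.45
eef_pos: [0.5033, 0.1784, 0.0577]
ee_rot: [0.992, -0.124, -0.001, 0.001]
contact_force: [0.9, -1.3, -5.8]
finger_gap: 0.0226
grip_force: 30.0
```

```bash
python3 - <<'E'
from h import *
t=vision.get_image("top"); s=vision.get_image("scene"); o=status.get_obs(); p=np.array(o["eef_pos"]);print(p)
print([np.round(proj(n,[p[0],p[1],p[2]+.0395+d-.0485+.0485-.0395-.0485]),1) for n in("top","scene") for d in(0,.014,.088)])
b=cv2.resize(t[110:200,110:210],None,fx=4,fy=4,interpolation=2)
d=cv2.resize(s[215:305,100:200],None,fx=4,fy=4,interpolation=2)
cv2.imwrite("pics/z2.png",np.hstack([b,d]))
E
```

```text
[0.50446799 0.17906549 0.0590994 ]
[array([144.1, 186.2]), array([142.5, 185.5]), array([133. , 181.6]), array([175.3, 291.8]), array([174.3, 288.3]), array([168.6, 268.2])]
```

View pics/z2.png

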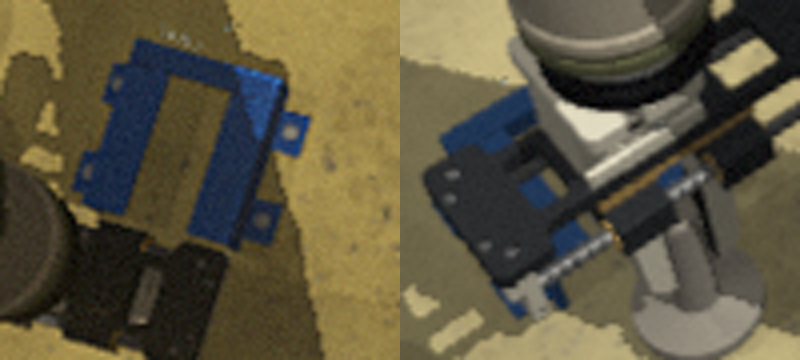

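The held foot shows at scene (175,290), close to the predicted (174,288). The rack slot lines up with the tool axis. Both views' average puts the arbor on the middle line, so I'll lower it and slide in gently.

Call:
move_arm:
  rows:
    - [0,0,0.004,0,0.01]
    - [0,0,0.004,0,0.01]
    - [0.006,0,0,0,0.01]
    - [0.008,0,0,0,0.01]
    - [0.008,0,0,0,0.01]
    - [0.008,0,0,0,0.01]
    - [0.008,0,0,0,0.01]
    - [0.006,0,0,0,0.01]
    - [0,0,0,0,0.01]

```text
time: 8.3
eef_pos: [0.5489, 0.1681, 0.0507]
ee_rot: [0.992, -0.124, 0.001, -0.0]
contact_force: [0.2, -0.2, -5.9]
finger_gap: 0.0228
grip_force: 30.0
```

Call:
move_arm:
  rows:
    - [0.005,0,0,0,0.01]
    - [0.005,0,0,0,0.01]
    - [0.005,0,0,0,0.01]
    - [0.005,0,0,0,0.01]
    - [0,0,0,0,0.01]

```text
time: 8.72
eef_pos: [0.5677, 0.1635, 0.0507]
ee_rot: [0.992, -0.124, 0.001, -0.0]
contact_force: [1.0, 0.0, -6.3]
finger_gap: 0.0226
grip_force: 30.0
```

Call:
move_arm:
  rows:
    - [0.006,0,0,0,0.01]
    - [0.006,0,0,0,0.01]
    - [0.006,0,0,0,0.01]
    - [0.006,0,0,0,0.01]
    - [0.006,0,0,0,0.01]
    - [0.006,0,0,0,0.01]
    - [0.006,0,0,0,0.01]
    - [0,0,0,0,0.01]

```text
time: 9.38
eef_pos: [0.6087, 0.1529, 0.0507]
ee_rot: [0.992, -0.124, 0.001, -0.0]
contact_force: [-0.0, -0.7, -5.8]
finger_gap: 0.0224
grip_force: 30.0
```

```bash
python3 - <<'E'
from h import *
t=vision.get_image("top"); s=vision.get_image("scene"); o=status.get_obs(); p=np.array(o["eef_pos"]);print(p,o["contact_force"])
b=cv2.resize(t[100:190,110:210],None,fx=4,fy=4,interpolation=2)
d=cv2.resize(s[205:295,90:190],None,fx=4,fy=4,interpolation=2)
cv2.imwrite("pics/z3.png",np.hstack([b,d]))
E
```

```text
[0.60708645 0.15338187 0.05045928] [-0.87033412  0.04145642 -6.35558304]
```

View pics/z3.png

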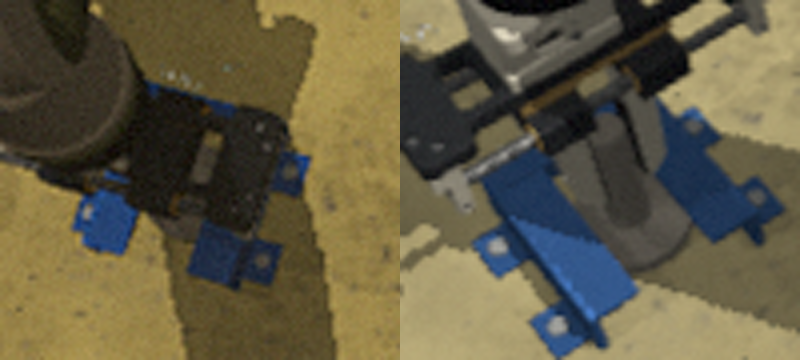

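The arbor's stem is in the slot, with its foot under the lips at about scene (250,265) and its front edge still near the mouth. Continue to the stop.

Call:
move_arm:
  rows:
    - [0.003,0,0,0,0.01]
    - [0.003,0,0,0,0.01]
    - [0.003,0,0,0,0.01]
    - [0.003,0,0,0,0.01]
    - [0.003,0,0,0,0.01]
    - [0,0,0,0,0.01]

```text
time: 9.98
eef_pos: [0.6225, 0.1496, 0.0507]
ee_rot: [0.992, -0.123, 0.0, -0.0]
contact_force: [0.2, -0.8, -6.3]
finger_gap: 0.0223
grip_force: 30.0
```

Call:
move_arm:
  rows:
    - [0.002,0,0,0,0.01]
    - [0.002,0,0,0,0.01]
    - [0.002,0,0,0,0.01]
    - [0,0,0,0,0.01]

```text
time: 10.32
eef_pos: [0.628, 0.1482, 0.0506]
ee_rot: [0.992, -0.123, 0.0, -0.0]
contact_force: [-0.5, -0.1, -4.6]
finger_gap: 0.0226
grip_force: 30.0
```

Call:
move_arm:
  rows:
    - [0.001,0,0,0,0.01]
    - [0.001,0,0,0,0.01]
    - [0.001,0,0,0,0.01]
    - [0,0,0,0,0.01]

```text
time: 10.65
eef_pos: [0.6306, 0.1476, 0.0506]
ee_rot: [0.992, -0.123, 0.0, -0.0]
contact_force: [0.9, -0.2, -5.6]
finger_gap: 0.0225
grip_force: 30.0
```

Call:
move_arm:
  rows:
    - [0.001,0,0,0,0.01]
    - [0.001,0,0,0,0.01]
    - [0,0,0,0,0.01]

```text
time: 10.9
eef_pos: [0.6317, 0.1473, 0.0504]
ee_rot: [0.992, -0.123, -0.001, 0.0]
contact_force: [-0.9, 0.2, -4.8]
finger_gap: 0.0224
grip_force: 30.0
```

Call:
move_arm:
  rows:
    - [0.001,0,0,0,0.01]
    - [0.001,0,0,0,0.01]
    - [0,0,0,0,0.01]

```text
time: 11.15
eef_pos: [0.6323, 0.1471, 0.0503]
ee_rot: [0.992, -0.123, -0.002, 0.0]
contact_force: [-6.5, 2.2, -3.2]
finger_gap: 0.0222
grip_force: 30.0
```

Call:
move_arm:
  rows:
    - [0.001,0,0,0,0.01]
    - [0.001,0,0,0,0.01]
    - [0,0,0,0,0.01]

```text
time: 11.4
eef_pos: [0.6333, 0.1468, 0.0501]
ee_rot: [0.992, -0.123, -0.003, 0.0]
contact_force: [-9.5, 1.4, -2.8]
finger_gap: 0.0229
grip_force: 30.0
```

Call:
move_arm:
  rows:
    - [0.001,0,0,0,0.01]
    - [0.001,0,0,0,0.01]
    - [0,0,0,0,0.01]

```text
time: 11.65
eef_pos: [0.6352, 0.1463, 0.0502]
ee_rot: [0.992, -0.123, -0.003, 0.0]
contact_force: [-8.4, 2.0, -1.7]
finger_gap: 0.0225
grip_force: 30.0
```

It touched the stop where expected, at about (0.632, 0.147). Back off slightly, set down, release and rise.

Call:
move_arm:
  rows:
    - [-0.002,0,0,0,0.01]
    - [-0.003,0,0,0,0.01]
    - [-0.001,0,0.001,0,0.01]
    - [0,0,0.001,0,0.01]
    - [0,0,0.0005,0,0.01]
    - [0,0,0,0,0.01]

```text
time: 12.15
eef_pos: [0.6326, 0.1474, 0.0494]
ee_rot: [0.992, -0.123, 0.0, -0.0]
contact_force: [-6.2, 1.6, 6.7]
finger_gap: 0.0227
grip_force: 30.0
```

Call:
move_arm:
  rows:
    - [0,0,0,0,0.03]
    - [0,0,0,0,0.04]
    - [0,0,0,0,0.06]
    - [0,0,0,0,0.06]
    - [0,0,0,0,0.06]
    - [0,0,0,0,0.06]
    - [0,0,0,0,0.06]
    - [0,0,0,0,0.06]

```text
time: 12.82
eef_pos: [0.6323, 0.1471, 0.048]
ee_rot: [0.992, -0.123, -0.0, 0.0]
contact_force: [0.3, -1.2, -0.1]
finger_gap: 0.0598
grip_force: 0.0
```

Call:
move_arm:
  rows:
    - [0,0,-0.01,0,0.06]
    - [0,0,-0.02,0,0.06]
    - [0,0,-0.025,0,0.06]
    - [0,0,-0.025,0,0.06]
    - [0,0,-0.025,0,0.06]
    - [0,0,-0.025,0,0.06]
    - [0,0,-0.02,0,0.06]
    - [0,0.03,0,0,0.06]
    - [0,0.03,0,0,0.06]
    - [0,0.03,0,0,0.06]

```text
time: 13.65
eef_pos: [0.61, 0.0594, 0.1994]
ee_rot: [0.992, -0.123, 0.001, -0.0]
contact_force: [0.1, -1.2, -0.1]
finger_gap: 0.0601
grip_force: 0.0
```

Call:
move_arm:
  rows:
    - [-0.02,0.03,0,0,0.06]
    - [-0.02,0.03,0,0,0.06]
    - [-0.02,0.03,0,0,0.06]
    - [-0.02,0.03,0,0,0.06]
    - [0,0.03,0,0,0.06]
    - [0,0,0,0,0.06]

```text
time: 14.15
eef_pos: [0.4932, -0.0713, 0.1992]
ee_rot: [0.992, -0.126, -0.0, 0.001]
contact_force: [0.4, -0.0, 0.4]
finger_gap: 0.0599
grip_force: 0.0
```

```bash
python3 - <<'E'
from h import *
t=vision.get_image("top"); s=vision.get_image("scene")
b=cv2.resize(t[100:190,110:210],None,fx=4,fy=4,interpolation=2)
d=cv2.resize(s[205:295,90:190],None,fx=4,fy=4,interpolation=2)
cv2.imwrite("pics/z4.png",np.hstack([b,d]))
E
```

```text
(no output)
```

View pics/z4.png

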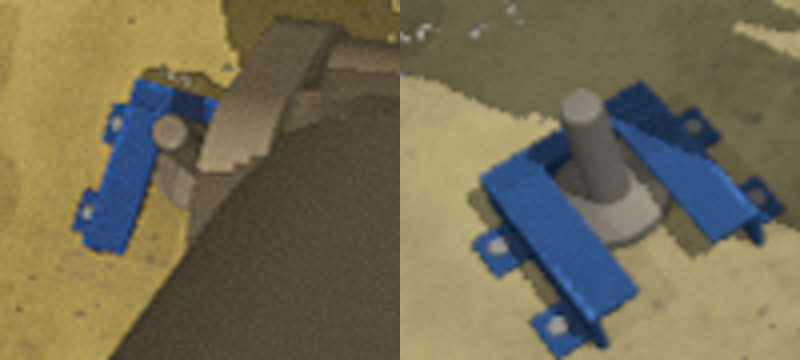

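The arbor stands upright in the slot, its stem top at scene (135,231), with the foot under both lips and up at the back. The gripper is clear.

```bash
python3 -c "
from workcell import robot
print(robot.hand_in())"
```

```text
the job is handed in; nothing more can be done
None
```

The dark arbor is released upright in the blue rack, its foot under the lips and up to the stop, and the job was handed in at about 14 s; the arm never touched the light arbor or the punch, though I took no final close look at them.

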